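Close the open sample tube and show its bar code to the inspection camera

TASK

One of the flip-cap sample tubes in the rack was left open: press its cap fully shut while it stands in the rack, then draw that tube up out of the rack. Hold it still in the air, upright, in front of the inspection camera with its bar-code label squarely facing the lens, centred on the lens and with the label about 75 mm from the glass, and finish while still holding it there. Do not bump the camera, and leave the other tubes and everything else on the bench where they are.

Things in the scene. Friction and masses are not known exactly. Their poses are not given: they have to be found in the camera images.
- tube: the open flip-cap tube, the only one whose cap stands open: straight round white tube, diameter 30, rim at 100, 112 high when shut, 50-100 g, nothing sticking out of its wall. Origin: centre of underside, 6 above the bench at the start; z up the tube, +x to its bar-code side, cap hinge at -x. It stands in any of the rack's wells, +x within 25 degrees of the rack's +x; it can turn there.
- cap (a joint): angle of that tube's cap (rad): 0 shut, 1.5 to 2.0 at the start (up, leaning back over the hinge side). Grey disc, diameter 31, 9 thick, with a ridge 4 x 14 x 3 high on its outer face 27 from the hinge. Light friction (0.4 N at its edge), stays at any angle, no snap: push it over from the hinge side, then press it down onto the rim.
- hinge (a point): middle of the open tube's cap hinge, whose axis is parallel to the tube's y: at x = -15.5, z = 100 in the tube's frame
- label (a point): on the open tube's axis, 34 above its underside, level with the middle of its bar-code label (white paper with black bars, 20 wide, from 14 to 54 above the underside; its face is 15 from the axis towards +x); axes as the tube's. Grip the bare wall above the rack and label, 55 to 98 above the underside.
- lens (a point): centre of the inspection camera's lens glass (round, diameter 28), 165 to 215 above the bench. z up; the camera looks level along this frame's -x. The tube is shown rightly when label lies 90 in front (x = -90, y = 0, z = 0 in this frame), the tube upright and its +x along this frame's +x, towards the lens.
- camera: inspection camera stand, fixed: base plate 110 x 110 x 12, post of diameter 16 up to 250 high, head on the post at lens height (white box 50 x 50, 46 long, and black lens barrel of diameter 36 ending 75 from the post's axis). Origin: bench level on the post's axis; looks along -x.
- rack: aluminium rack block fixed to the bench, 60 (x) x 240 (y) x 40 high, with four square wells in a row along y at y = -84, -28, 28, 84 (32 wide, floor 6 above the bench). Origin: centre of its underside.
- tube_b: bystander: same kind of flip-cap tube but shut, in another well; origin at its underside; leave alone
- tube_c: bystander: same kind of flip-cap tube but shut, in another well; origin at its underside; leave alone
- short_tube: bystander: shorter amber tube with a black screw cap, diameter 28, 72 high, in another well; leave alone
- petri: bystander: shallow white dish, diameter 90, 16 high
- reagent: bystander: amber bottle, diameter 60, 120 high
- slide_box: bystander: open wooden slide box 90 x 120 x 35 high
- marker: bystander: marker pen 135 long, lying
- tweezers: bystander: steel tweezers 120 long, lying
Things that resemble listed ones, but are neither listed nor needed, are in the scene too. Leave any blue look-alike of the tube alone.

How it is judged:
On the way, in this order (a step that is already met when the one before it is completed fails the run):
1. the open tube's cap is pressed shut while the tube stands in the rack (value of joint cap below 0.08 rad and height (world z) of tube below 0.015 m and angle between tube's own z axis and vertical below 0.1 rad), for 0.2 s.
2. the shut tube is drawn clear of the rack in the gripper (value of joint cap below 0.08 rad and height (world z) of tube above 0.055 m and contact force between the fingers and tube above 0.5 N), for 0.2 s.
At the end, for the whole second after the job is handed in: Gripper still holds the tube in the air, at rest, off camera and rack; cap shut (under 0.08 rad); upright within 8 degrees, label facing the lens within 15 degrees; label point 90 mm (+-15) in front of the glass, within 12 mm sideways and in height of the lens axis (value of joint cap below 0.08 rad and contact force between the fingers and tube above 0.5 N and contact force between tube and camera below 0.1 N and contact force between tube and rack below 0.1 N and height (world z) of tube above 0.1 m and linear speed of tube below 0.03 m/s and angle between tube's own z axis and vertical below 0.14 rad and x of lens in the frame of label above 0 m and x of label in the frame of lens between -0.105 and -0.075 m and y of label in the frame of lens between -0.012 and 0.012 m and z of label in the frame of lens between -0.012 and 0.012 m and angle between the x axis of label and the x axis of lens, either way round below 0.26 rad); the arm keeps its last pose, push and grip.
It fails at once if another tube in the rack is disturbed: moved by more than 20 mm (distance of any of tube_b, tube_c, short_tube from where it was at the start of the episode above 0.02 m).
It fails at once if another thing on the bench (dish, bottle, slide box, marker or tweezers) is moved by more than 20 mm (distance of any of petri, reagent, slide_box, marker, tweezers from where it was at the start of the episode above 0.02 m).
It fails at once if the camera is bumped (over 2 N) (contact force between any of the arm, the fingers, tube and camera above 2 N).
It also fails if it takes over 51 s, if anything falls off the work surface, if the arm or the gripper's body presses on something with over 40 N, if the wrist force passes 120 N, or if a joint passes its speed limit or range.

ROBOT

A 6-joint arm with a two-finger parallel gripper is mounted at the origin on the work surface. World frame = base frame: x ahead of the robot, y to its left, z up, the work surface at z = 0. Lengths are in m, angles in rad, forces in N, time in s.
With the tool pointing down it reaches from about 0.275 to 0.975 m from the base axis. Payload 8.4 kg.
Tool frame: the origin (TCP) lies midway between the tips of the shut fingers; the grasp point (between the pads) lies pinch_z behind it (pinch_z is the distance from the TCP to the grasp point, in m); z points along the fingers, y is the direction in which the jaws open and shut (so a half turn about z gives the same grasp; the last joint's range is limited). The gripper opens to 92 mm and grips with 3 to 60 N. Pads are 20 mm wide; open, the fingers measure 128 mm over their backs; the gripper's body (75 mm by 189 mm) begins 69 mm behind the grasp point.
Start: joints at [-1.155, 0.353, 1.633, -0, 1.155, -0.002], TCP at [0.254, -0.571, 0.215] pointing down, gripper open.
Joint ranges: [-2.63, 2.63], [-0.92, 2.1], [0.06, 2.66], [-1.3, 4.44], [0, 2.69], [-3.02, 3.02]. Speed limits (rad/s): [2.22, 2.22, 2.79, 3.14, 3.14, 3.14].

INTERFACE

Orientations are given as [roll, pitch, yaw] about the fixed x, y, z axes, in that order (R = Rz(yaw) Ry(pitch) Rx(roll)).
In Python, from plant import * gives the robot as it stands.
- The arm moves only by the tool apply_moves, never from a script. Its argument "commands" is a list of rows, each an object with "jaw": the opening, from -1 (shut) to 1 (fully open); "offset": the shift along the tool's x, y, z as a fraction of full scale, a list of three; "spin": the turn about the tool's z as a fraction of full scale. In form: [{"jaw": jaw, "offset": [x, y, z], "spin": spin}, ...]. A call has 1 to 8 rows; each row shifts and turns the commanded pose from where the row before left it, along the tool's axes as they then stand; what a row does not reach is not made up. Full scale, the value 1, is 0.025 m for a shift and 10 degrees for a turn. A row lasts 1/8 s, in which the tool goes at most 62.5 mm and 10.7 degrees, less where a joint would pass 70% of its speed; a pose out of reach is approached as far as the arm can. A call with a number of a shift or a turn outside -1 to 1 is refused whole. A call with a gripper value outside its range is refused whole. The fingers move at their own pace and stop on an object; the grip force is fixed at half the most. Time passes only in rows, so rows that do not move let the fingers close. It gives the time, the measured TCP pose, the force and the opening at its end, in the units of the state.
- state(): the state, without advancing time (a new reading comes with each control period).
- capture(name): name is "scene" or "top" or "wrist"; returns the picture (384x512x3 uint8, red, green, blue); there is no depth.
- camera_model(name): a dict with "fx", "fy", "cx", "cy" (pixels), "world_to_cam" (4x4, takes a point from world to camera coordinates). Camera axes: x right, y down, z forward; pixel columns grow to the right and rows downward; lengths in m; the calibration is good to about 2 mm. A picture is of the moment at which its call begins: read the wrist's pose just before it. camera_model takes no time and is no camera call; for the wrist camera it gives the pose at the moment of the call.
- close_job(): hands the job in, once; it reports no verdict.
The state is a dict: "time": time; "q": joint angles; "qvel": joint speeds; "joint_torque": joint torques, N m; "tool_pos": TCP position; "tcp_rot": TCP orientation; "contact_force": force on the tool from outside, world axes, zero at the start; "ft_torque": the same for the moment, N m; "grip_width": finger opening in m.
Only numpy, scipy, OpenCV 4.12 (cv2) and the standard library are available. Lean on these libraries where they do the work, as an engineer would, in place of code of your own. Each camera call takes 0.05 s, during which the arm holds its last target. There are 200 camera calls.

## Working session

There is one attempt and no reset: what is moved stays moved. The work goes in short steps, Python scripts to look and compute and a tool call to move; the robot and the scene stay as the last step left them, time stands still between calls to the robot, and variables do not carry over. Pictures are saved under pics/ and viewed, about 8 in all and at most 12, crops included, and the job is handed in when it is done.

Besides the shell and the picture viewer there is one more tool, called after ">>>" as name(argument=value, ...) on one line, values as JSON. apply_moves: Moves the arm, as the interface text tells. Shift numbers are shares of 0.025 m and turn numbers shares of 10 degrees, none past 1 either way. Its arguments: {"type":"object","properties":{"commands":{"type":"array","items":{"type":"object","properties":{"jaw":{"type":"number"},"offset":{"type":"array","items":{"type":"number","minimum":-1,"maximum":1}},"spin":{"type":"number","minimum":-1,"maximum":1}}}}},"required":["commands"]}

```bash
mkdir -p pics; ls
python3 - <<'E'
from plant import *
import cv2,numpy as np
s=state();print(s)
for n in("scene","top"):
    im=capture(n);cv2.imwrite(f"pics/{n}0.png",im[:,:,::-1])
    c=camera_model(n);print(n,c)
a=cv2.imread("pics/scene0.png");b=cv2.imread("pics/top0.png")
cv2.imwrite("pics/both0.png",cv2.resize(np.vstack([a,b]),None,fx=.78,fy=.78,interpolation=cv2.INTER_AREA))
E
```

```text
pics
{'time': 0.0, 'q': array([-1.15541006e+00,  3.53621653e-01,  1.63415216e+00,  3.85944487e-06,
        1.15519096e+00, -2.39749636e-03]), 'qvel': array([-0.00100285, -0.00131211,  0.00041373, -0.00014537,  0.0024678 ,
       -0.0004827 ]), 'joint_torque': array([ 9.75277544e-04, -5.93846941e+01, -3.34213758e+01,  6.98812958e-02,
        2.33895227e-02, -6.07234779e-05]), 'tool_pos': array([ 0.25338367, -0.57078072,  0.21387253]), 'tcp_rot': array([-3.14022055e+00, -6.81838857e-06,  4.17782201e-01]), 'contact_force': array([0.01153555, 0.47164567, 0.15853196]), 'ft_torque': array([ 0.00373824, -0.00141391,  0.04663105]), 'grip_width': 0.0921520000268857}
scene {'fx': 472.666028990524, 'fy': 472.666028990524, 'cx': 262.8903567001401, 'cy': 193.56225679793536, 'world_to_cam': array([[-8.00921447e-01,  5.98768440e-01,  1.09136165e-03,
         4.85223094e-01],
       [ 4.71949783e-01,  6.32406564e-01, -6.14268133e-01,
        -1.80301009e-01],
       [-3.68494556e-01, -4.91465454e-01, -7.89096616e-01,
         1.48477311e+00],
       [ 0.00000000e+00,  0.00000000e+00,  0.00000000e+00,
         1.00000000e+00]])}
top {'fx': 400.884405207848, 'fy': 400.884405207848, 'cx': 247.75022924110564, 'cy': 195.49892210070496, 'world_to_cam': array([[-0.01232889, -0.99991524,  0.00418419, -0.03895928],
       [-0.99530774,  0.01187024, -0.0960292 ,  0.60484696],
       [ 0.0959714 , -0.00534849, -0.99536972,  1.29448911],
       [ 0.        ,  0.        ,  0.        ,  1.        ]])}
```

View pics/both0.png

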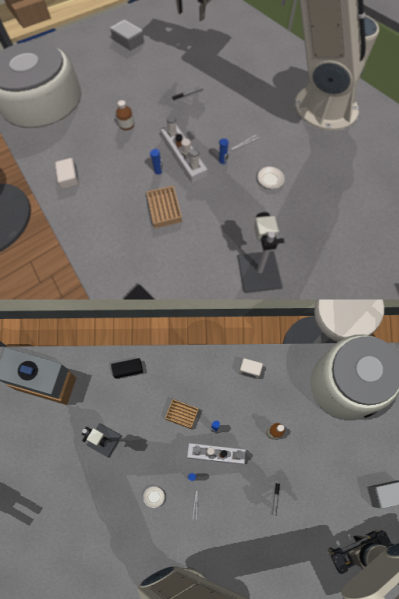

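The scene view shows the rack near (235,192) and the camera stand near (340,300). In the top view the rack is near (278,197) and the camera near (125,180). Next I enlarge both.

Run:
```python
import cv2,numpy as np
a=cv2.imread("pics/scene0.png");b=cv2.imread("pics/top0.png")
def c(im,x,y,w,h,W,H): return cv2.resize(im[y:y+h,x:x+w],(W,H),interpolation=cv2.INTER_CUBIC)
# scene rack 200..270,140..230 ; scene camera 300..370 ,260..375; top rack 235..320,180..205; top cam 100..160,165..205
o=np.zeros((600,800,3),np.uint8)
o[:350,:400]=c(a,195,145,80,70,400,350)
o[:350,400:]=c(a,300,260,80,70,400,350)
o[350:,:500]=c(b,232,172,100,50,500,250)
o[350:,500:]=c(b,100,160,60,50,300,250)
cv2.imwrite("pics/crop1.png",o)
```

```text
(no output)
```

View pics/crop1.png

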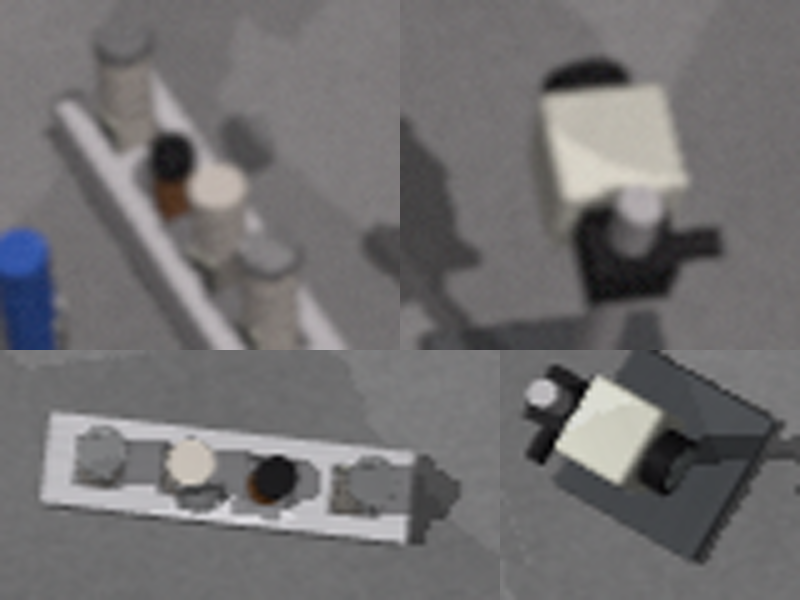

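The open tube is the one with the cream-white rim and its cap hanging on the robot side: top image (270,194), scene (238,182). The other two white tubes in the rack have grey caps on (top ≈(252,190) and (305,196)). The amber one with the black cap is the short tube. The blue ones stand outside the rack. Only the cream-rim tube is open, so it is the target. Now I measure it.

```bash
cat > h.py <<'E'
from plant import *
import cv2,numpy as np
def ray(M,uv):
    T=np.array(M["world_to_cam"]);R=T[:3,:3];o=-R.T@T[:3,3]
    d=R.T@np.array([(uv[0]-M["cx"])/M["fx"],(uv[1]-M["cy"])/M["fy"],1]);return o,d/np.linalg.norm(d)
def onz(M,uv,z):
    o,d=ray(M,uv);return o+d*(z-o[2])/d[2]
def tri(r1,r2):
    A=np.zeros((3,3));b=np.zeros(3)
    for o,d in(r1,r2):
        P=np.eye(3)-np.outer(d,d);A+=P;b+=P@o
    p=np.linalg.solve(A,b);return p,[np.linalg.norm(np.cross(d,p-o)) for o,d in(r1,r2)]
def proj(M,p):
    q=np.array(M["world_to_cam"])@np.r_[p,1];return np.array([M["fx"]*q[0]/q[2]+M["cx"],M["fy"]*q[1]/q[2]+M["cy"]])
def blobs(im,mask,box,amin=5):
    x,y,w,h=box;m=np.zeros(mask.shape,np.uint8);m[y:y+h,x:x+w]=mask[y:y+h,x:x+w]
    n,l,s,c=cv2.connectedComponentsWithStats(m);return [(s[i],c[i],l==i) for i in range(1,n) if s[i][4]>=amin]
E
python3 - <<'E'
from h import *
S=camera_model("scene");T=camera_model("top")
a=cv2.imread("pics/scene0.png").astype(int);b=cv2.imread("pics/top0.png").astype(int)
cream=lambda i:((i[:,:,2]-i[:,:,0]>12)&(i[:,:,2]>140)).astype(np.uint8)
res={}
for n,im,M,boxes in(("scene",a,S,((225,170,25,18),(320,270,40,40))),("top",b,T,((262,187,16,16),(108,160,30,30)))):
    for k,bx in zip(("rim","head"),boxes):
        for s,c,m in blobs(im,cream(im),bx):
            pts=np.argwhere(m)[:,::-1].astype(np.float32)
            r=cv2.minAreaRect(pts);print(n,k,s,c.round(2),np.round(cv2.boxPoints(r),1).tolist())
            res.setdefault((n,k),(s[4],c))
            print('   onz',onz(M,c,.106 if k=="rim" else .21).round(4))
print(tri(ray(S,res["scene","rim"][1]),ray(T,res["top","rim"][1])))
# hand pixels
print("post top: top",onz(T,(108.6,168.6),.25),"scene",onz(S,(347.2,301.5),.25))
print("base corners", [onz(T,p,.012).round(4) for p in((156,174.6),(140,202),(111.4,186),(126.4,160.4))])
print("lens",tri(ray(T,(136.5,183.5)),ray(S,(337.3,273))))
print("rack corners",[onz(T,p,.04).round(4) for p in((242.2,184.6),(240.4,202.2),(313.6,210.8),(315,192.6))])
E
```

```text
scene rim [233 178  11  10  82] [238.01 182.11] [[233.0, 178.0], [243.0, 178.0], [243.0, 187.0], [233.0, 187.0]]
   onz [ 0.6045 -0.1103  0.106 ]
scene head [329 277  28  23 465] [341.86 288.01] [[328.6000061035156, 279.20001220703125], [353.8999938964844, 276.29998779296875], [356.20001220703125, 296.8999938964844], [330.8999938964844, 299.70001220703125]]
   onz [0.6403 0.306  0.21  ]
top rim [266 190   9   9  60] [269.55 194.07] [[264.0, 194.0], [269.5, 188.5], [275.0, 194.0], [269.5, 199.5]]
   onz [ 0.6006 -0.1138  0.106 ]
top head [111 169  20  17 163] [121.55 177.32] [[111.0, 179.0], [119.4000015258789, 165.0], [131.10000610351562, 172.10000610351562], [122.80000305175781, 186.10000610351562]]
   onz [0.6434 0.3146 0.21  ]
(array([ 0.60151065, -0.11437846,  0.09973308]), [np.float64(0.00038418421634589024), np.float64(0.00038418421634579933)])
post top: top [0.66226844 0.33833652 0.25      ] scene [0.66888095 0.34367945 0.25      ]
base corners [array([0.6802, 0.2609, 0.012 ]), array([0.5885, 0.3133, 0.012 ]), array([0.6434, 0.4097, 0.012 ]), array([0.7297, 0.361 , 0.012 ])]
lens (array([0.62451273, 0.27376412, 0.20644438]), [np.float64(0.00148602360041863), np.float64(0.0014860236004185878)])
rack corners [array([ 0.6395, -0.0285,  0.04  ]), array([ 0.5816, -0.0219,  0.04  ]), array([ 0.5505, -0.2606,  0.04  ]), array([ 0.6102, -0.2669,  0.04  ])]
```

>>> apply_moves(commands=[{"jaw":-1,"offset":[0,0,0],"spin":-1},{"jaw":-1,"offset":[0,0,0],"spin":-1},{"jaw":-1,"offset":[0,0,0],"spin":-1},{"jaw":-1,"offset":[0,0,0],"spin":-1},{"jaw":-1,"offset":[0,0,0],"spin":-1},{"jaw":-1,"offset":[0,0,0],"spin":-1},{"jaw":-1,"offset":[0,0,0],"spin":-1},{"jaw":-1,"offset":[0,0,0],"spin":-1}])

```text
time: 1.1
tool_pos: [0.2535, -0.571, 0.2142]
tcp_rot: [-3.141, -0.001, 1.82]
contact_force: [-0.2, 0.1, 0.7]
grip_width: 0.0141
```

>>> apply_moves(commands=[{"jaw":-1,"offset":[1,1,0],"spin":0},{"jaw":-1,"offset":[1,1,0],"spin":0},{"jaw":-1,"offset":[1,1,0],"spin":0},{"jaw":-1,"offset":[1,1,0],"spin":0},{"jaw":-1,"offset":[1,1,0],"spin":0},{"jaw":-1,"offset":[1,1,0],"spin":0},{"jaw":-1,"offset":[1,1,0],"spin":0},{"jaw":-1,"offset":[1,1,0],"spin":0}])

```text
time: 2.1
tool_pos: [0.3998, -0.3278, 0.2144]
tcp_rot: [-3.141, -0.0, 1.814]
contact_force: [-0.5, 0.5, -0.4]
grip_width: 0.0005
```

>>> apply_moves(commands=[{"jaw":-1,"offset":[1,1,0],"spin":0},{"jaw":-1,"offset":[1,1,0],"spin":0},{"jaw":-1,"offset":[1,1,0],"spin":0},{"jaw":-1,"offset":[1,1,0],"spin":0},{"jaw":-1,"offset":[1,1,0],"spin":0},{"jaw":-1,"offset":[0.5,0.7,0],"spin":0},{"jaw":-1,"offset":[0,0,0],"spin":0}])

```text
time: 2.98
tool_pos: [0.5051, -0.1602, 0.2143]
tcp_rot: [-3.141, -0.0, 1.816]
contact_force: [-0.4, 1.2, 0.3]
grip_width: 0.0006
```

Run:
```python
from h import *
s=state();M=camera_model("wrist");im=capture("wrist");cv2.imwrite("pics/w1.png",im[:,:,::-1])
print(s["tool_pos"],s["tcp_rot"],s["time"])
R=np.array(M["world_to_cam"]);print("cam at",-R[:3,:3].T@R[:3,3],"fwd",R[2,:3])
print("rim expected",proj(M,[.602,-.113,.106]))
```

```text
[ 0.50513145 -0.16023094  0.21430694] [-3.14130101e+00 -2.40772532e-04  1.81611008e+00] 2.975
cam at [ 0.48551888 -0.08307456  0.38345769] fwd [ 0.06797417 -0.27546555 -0.95890471]
rim expected [356.6695858  175.90241671]
```

View pics/w1.png

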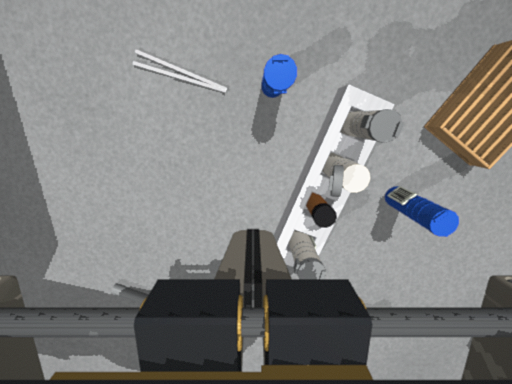

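The wrist view shows the open tube's rim at (355,178) with its cap edge-on at (337,181). I zoom in to get the cap's direction.

Run:
```python
from h import *
M=camera_model("wrist")
im=cv2.imread("pics/w1.png");i=im.astype(int)
for s,c,m in blobs(i,((i.min(2)>215)&(i[:,:,2]-i[:,:,0]>5)).astype(np.uint8),(335,155,45,45),20):
    print(s,c,onz(M,c,.106)); e=cv2.minEnclosingCircle(np.argwhere(m)[:,::-1].astype(np.float32));print(e,onz(M,e[0],.106))
cv2.imwrite("pics/w1c.png",cv2.resize(im[140:240,290:390],(600,600),interpolation=cv2.INTER_CUBIC))
```

```text
[343 164  27  28 594] [355.79124579 178.03535354] [ 0.60124198 -0.11606895  0.106     ]
((355.5185241699219, 178.47036743164062), 14.88339614868164) [ 0.60112697 -0.11656352  0.106     ]
```

View pics/w1c.png

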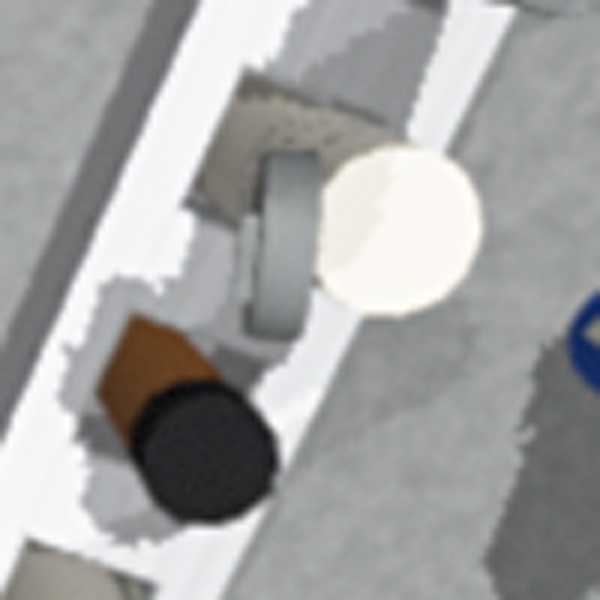

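Run:
```python
from h import *
M=camera_model("wrist")
p,q=[onz(M,u,.122) for u in((338.5,165.3),(336.2,196.3))]
print(p,q,np.linalg.norm(p-q)); d=q-p
print("tube x yaw", np.degrees(np.arctan2(d[0],-d[1])), np.degrees(np.arctan2(-d[0],d[1])),"mid",(p+q)/2)
yaw=state()["tcp_rot"][2];t=np.array([.6012,-.1150]);tp=state()["tool_pos"]
X=np.array([np.cos(yaw),np.sin(yaw)]);Y=np.array([np.sin(yaw),-np.cos(yaw)])
print("tube rel TCP in tool x,y mm",(t-tp[:2])@X*1e3,(t-tp[:2])@Y*1e3)
```

```text
[ 0.57440819 -0.10649882  0.122     ] [ 0.58216365 -0.13605743  0.122     ] 0.030559100893458833
tube x yaw 14.701646285962175 -165.29835371403783 mid [ 0.57828592 -0.12127813  0.122     ]
tube rel TCP in tool x,y mm 21.11036869552347 104.93707598848981
```

>>> apply_moves(commands=[{"jaw":-1,"offset":[0.84,0,0.65],"spin":0},{"jaw":-1,"offset":[0,0,1],"spin":0},{"jaw":-1,"offset":[0,0,1],"spin":0},{"jaw":-1,"offset":[0,0,1],"spin":0},{"jaw":-1,"offset":[0,0,0],"spin":0},{"jaw":-1,"offset":[0,1,0],"spin":0},{"jaw":-1,"offset":[0,0,0],"spin":0}])

```text
time: 3.9
tool_pos: [0.5254, -0.1354, 0.1245]
tcp_rot: [3.14, 0.001, 1.814]
contact_force: [-0.3, -1.1, 1.0]
grip_width: 0.0003
```

>>> apply_moves(commands=[{"jaw":-1,"offset":[0,0.5,0],"spin":0},{"jaw":-1,"offset":[0,0.5,0],"spin":0},{"jaw":-1,"offset":[0,0.5,0],"spin":0},{"jaw":-1,"offset":[0,0.5,0],"spin":0},{"jaw":-1,"offset":[0,0.5,0],"spin":0},{"jaw":-1,"offset":[0,0.5,0],"spin":0},{"jaw":-1,"offset":[0,0.4,0],"spin":0},{"jaw":-1,"offset":[0,0,0],"spin":0}])

```text
time: 4.9
tool_pos: [0.6072, -0.1141, 0.1233]
tcp_rot: [3.141, 0.0, 1.814]
contact_force: [0.2, 0.5, -0.4]
grip_width: 0.0004
```

Run:
```python
from h import *
s=state();im=capture("wrist")[:,:,::-1];b=capture("scene")[:,:,::-1]
print(s["tool_pos"],s["contact_force"])
o=np.hstack([im[:300,120:420][:,:,:],cv2.resize(b[150:220,200:270],(300,300),interpolation=cv2.INTER_CUBIC)])
cv2.imwrite("pics/w2.png",o)
```

```text
[ 0.60721594 -0.11410764  0.1232901 ] [ 0.16706402  0.53326757 -0.37719669]
```

View pics/w2.png

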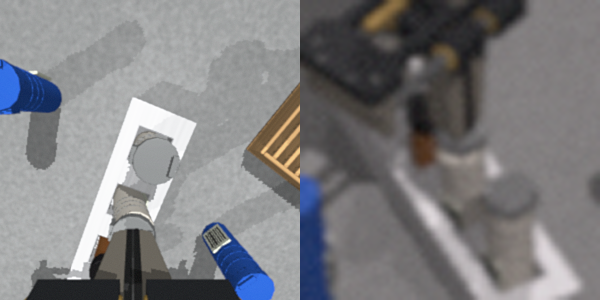

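The fingers are over the tube and the grey cap is folded almost onto the rim (wrist crop ~(135,222)). Next I press it down.

>>> apply_moves(commands=[{"jaw":-1,"offset":[0,0,0.1],"spin":0},{"jaw":-1,"offset":[0,0,0.1],"spin":0},{"jaw":-1,"offset":[0,0,0.08],"spin":0},{"jaw":-1,"offset":[0,0,0],"spin":0}])

```text
time: 5.5
tool_pos: [0.6065, -0.1144, 0.1165]
tcp_rot: [3.141, 0.0, 1.814]
contact_force: [0.1, 0.2, 2.3]
grip_width: 0.0005
```

>>> apply_moves(commands=[{"jaw":-1,"offset":[0,0,0.06],"spin":0},{"jaw":-1,"offset":[0,0,0.06],"spin":0},{"jaw":-1,"offset":[0,0,0],"spin":0}])

```text
time: 5.88
tool_pos: [0.6081, -0.1148, 0.1161]
tcp_rot: [3.138, 0.002, 1.814]
contact_force: [-4.1, 0.5, 21.5]
grip_width: 0.0004
```

>>> apply_moves(commands=[{"jaw":-1,"offset":[0,0,0],"spin":0},{"jaw":-1,"offset":[0,0,-0.5],"spin":0},{"jaw":-1,"offset":[0,0,-1],"spin":0},{"jaw":-1,"offset":[-0.5,0,-1],"spin":0},{"jaw":-1,"offset":[-1,0,-1],"spin":0},{"jaw":-1,"offset":[-1,0,0],"spin":0},{"jaw":-1,"offset":[0,0,0],"spin":0}])

```text
time: 6.75
tool_pos: [0.6213, -0.1765, 0.1998]
tcp_rot: [-3.141, -0.0, 1.812]
contact_force: [-0.5, 0.7, -0.3]
grip_width: 0.0002
```

Run:
```python
from h import *
s=state();M=camera_model("wrist");im=capture("wrist")[:,:,::-1];b=capture("scene")[:,:,::-1]
np.save("w3.npy",np.array(M["world_to_cam"]))
print(s["tool_pos"],s["tcp_rot"])
u=proj(M,[.602,-.115,.115]);print(u)
cv2.imwrite("pics/w3full.png",im)
x,y=int(max(0,min(412,u[0]-50))),int(max(0,u[1]-50));print(x,y)
o=np.hstack([cv2.resize(im[y:y+100,x:x+100],(500,500),interpolation=cv2.INTER_CUBIC),cv2.resize(b[150:250,210:270],(300,500),interpolation=cv2.INTER_CUBIC)])
cv2.imwrite("pics/w3.png",o)
```

```text
[ 0.62127669 -0.17651372  0.19978163] [-3.14083263e+00 -2.22482304e-04  1.81223867e+00]
[248.56813003 135.25143838]
198 85
```

View pics/w3.png

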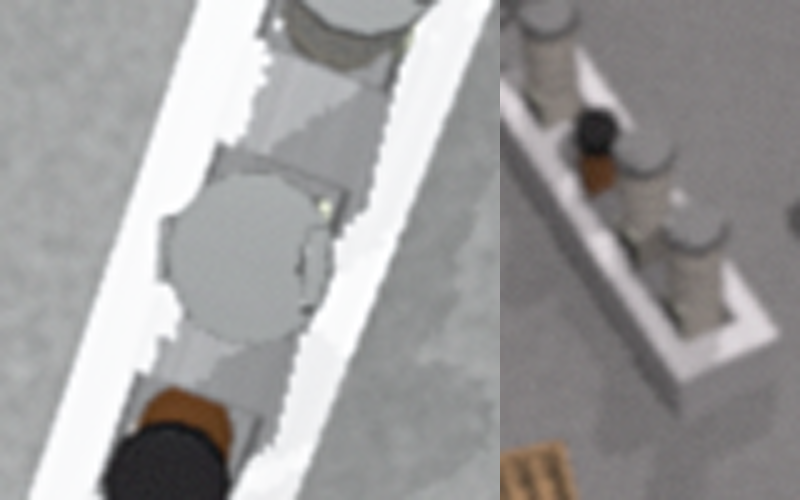

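The cap is shut. The cap face is centred at (247,136.6), the ridge is at (261.2,138), and the hinge tab is at the left, around (231,134).

Run:
```python
from h import *
M=camera_model("wrist")
c=onz(M,(247,136.6),.115);r=onz(M,(261.2,138),.117);h=onz(M,(231.2,134),.110)
print(c,r,h);
for d in(r-c,r-h): print(np.degrees(np.arctan2(d[1],d[0])),np.linalg.norm(d[:2]))
p,q=[onz(M,(198+u/5,85+v/5),.118) for u,v in((322,228),(308,308))];d=p-q;print("ridge dir yaw",np.degrees(np.arctan2(-d[0],d[1])))
import plant; print([k for k in dir(plant) if 'pinch' in k.lower()])
s=state();yaw=s["tcp_rot"][2];tp=s["tool_pos"]
X=np.array([np.cos(yaw),np.sin(yaw)]);Y=np.array([np.sin(yaw),-np.cos(yaw)])
print("center rel TCP mm",(c[:2]-tp[:2])@X*1e3,(c[:2]-tp[:2])@Y*1e3)
```

```text
[ 0.60000356 -0.11471608  0.115     ] [ 0.61253881 -0.11276554  0.117     ] [ 0.58549047 -0.11622008  0.11      ]
8.844547977590688 0.012686092167724622
7.278251599183555 0.02726804587153142
ridge dir yaw 4.098334641936451
['pinch_z']
center rel TCP mm 63.32776179304819 -5.523994669158968
```

>>> apply_moves(commands=[{"jaw":0.25,"offset":[1,-0.2,0],"spin":0},{"jaw":0.25,"offset":[1,0,0],"spin":0},{"jaw":0.25,"offset":[0.52,0,0],"spin":1},{"jaw":0.25,"offset":[0,0,0],"spin":1},{"jaw":0.25,"offset":[0,0,0],"spin":1},{"jaw":0.25,"offset":[0,0,0],"spin":1},{"jaw":0.25,"offset":[0,0,0],"spin":1},{"jaw":0.25,"offset":[0,0,0],"spin":0.9}])

```text
time: 7.85
tool_pos: [0.6011, -0.1136, 0.2004]
tcp_rot: [-3.141, 0.0, 0.78]
contact_force: [0.8, -0.6, 0.0]
grip_width: 0.0573
```

Run:
```python
from h import *
s=state();print(pinch_z,s["tool_pos"],s["tcp_rot"],s["q"],s["grip_width"])
yaw=s["tcp_rot"][2];d=np.array([.6005,-.115])-s["tool_pos"][:2]
print("rel mm",d@[np.cos(yaw),np.sin(yaw)]*1e3,d@[np.sin(yaw),-np.cos(yaw)]*1e3,"down",(s["tool_pos"][2]-(.083-pinch_z))*1e3)
```

```text
0.0187 [ 0.6010735  -0.11356482  0.20038489] [-3.14083214e+00  2.47931379e-04  7.79951434e-01] [-1.89320369e-01  3.46444221e-01  1.67646133e+00  2.51109841e-04
  1.11945444e+00  6.01415004e-01] 0.05731498116250779
rel mm -1.4170102438870984 0.6170323174263103 down 136.08489444465826
```

>>> apply_moves(commands=[{"jaw":0.25,"offset":[-0.05,0.02,0.6],"spin":0},{"jaw":0.25,"offset":[0,0,0.8],"spin":0},{"jaw":0.25,"offset":[0,0,0.8],"spin":0},{"jaw":0.25,"offset":[0,0,0.8],"spin":0},{"jaw":0.25,"offset":[0,0,0.8],"spin":0},{"jaw":0.25,"offset":[0,0,0.8],"spin":0},{"jaw":0.25,"offset":[0,0,0.8],"spin":0},{"jaw":0.25,"offset":[0,0,0],"spin":0}])

```text
time: 8.85
tool_pos: [0.5993, -0.1156, 0.0636]
tcp_rot: [-3.138, 0.002, 0.786]
contact_force: [-0.0, 0.7, -0.8]
grip_width: 0.0573
```

>>> apply_moves(commands=[{"jaw":-1,"offset":[0,0,0],"spin":0},{"jaw":-1,"offset":[0,0,0],"spin":0},{"jaw":-1,"offset":[0,0,0],"spin":0},{"jaw":-1,"offset":[0,0,0],"spin":0},{"jaw":-1,"offset":[0,0,0],"spin":0}])

```text
time: 9.48
tool_pos: [0.6013, -0.1163, 0.0665]
tcp_rot: [3.141, -0.001, 0.784]
contact_force: [-0.6, 0.7, 6.2]
grip_width: 0.0297
```

>>> apply_moves(commands=[{"jaw":-1,"offset":[0,0,-0.4],"spin":0},{"jaw":-1,"offset":[0,0,-0.6],"spin":0},{"jaw":-1,"offset":[0,0,-0.8],"spin":0},{"jaw":-1,"offset":[0,0,-1],"spin":0},{"jaw":-1,"offset":[0,0,-1],"spin":0},{"jaw":-1,"offset":[0,0,-1],"spin":0},{"jaw":-1,"offset":[0,0,-1],"spin":0},{"jaw":-1,"offset":[0,0,-0.8],"spin":0}])

```text
time: 10.48
tool_pos: [0.6009, -0.1163, 0.233]
tcp_rot: [3.141, -0.001, 0.784]
contact_force: [-0.6, -0.2, -0.4]
grip_width: 0.0298
```

Run:
```python
from h import *
s=state();print(s["tool_pos"],s["grip_width"])
S=camera_model("scene");b=capture("scene")[:,:,::-1];cv2.imwrite("pics/s4.png",b)
p=s["tool_pos"];u=proj(S,p-[0,0,.02]);print(u)
x,y=int(u[0]-40),int(u[1]-35)
v=[330-40,250]
o=np.hstack([cv2.resize(b[y:y+80,x:x+60],(450,600),interpolation=cv2.INTER_CUBIC),cv2.resize(b[255:325,310:350+5],(350,544),interpolation=cv2.INTER_CUBIC)[:600] if 0 else cv2.resize(b[260:320,315:350],(350,600),interpolation=cv2.INTER_CUBIC)])
cv2.imwrite("pics/s4c.png",o);print(x,y)
```

```text
[ 0.60092058 -0.11634359  0.23296157] 0.02984686119609942
[236.02762138 152.10242467]
196 117
```

View pics/s4c.png

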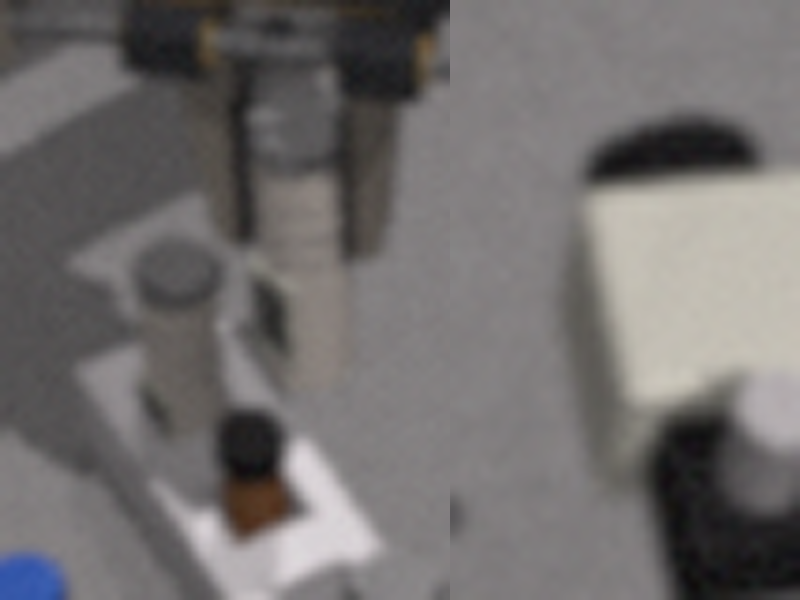

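The tube is held upright with its cap shut. Its label shows at the left of the wall (crop (268,315)), towards world +x. The right-hand crop shows the camera head. I now triangulate the head corners for the lens position.

Run:
```python
from h import *
S=camera_model("scene");T=camera_model("top")
P=[]
for t,s in(((132.4,172),(328.4,279.6)),((125,187.4),(353.6,277.6)),((119.6,165.2),(333,299.4)),((111.2,179.4),(358,297))):
    p,e=tri(ray(T,t),ray(S,s));P.append(p);print(p.round(4),e[0].round(4))
P=np.array(P);m=P.mean(0);d=P[2]+P[3]-P[0]-P[1];w=P[0]-P[1]+P[2]-P[3]
print("mean",m,"yaw",np.degrees(np.arctan2(d[1],d[0])),np.degrees(np.arctan2(w[1],w[0]))+90,np.linalg.norm(d)/2,np.linalg.norm(w)/2)
print("post tri",tri(ray(T,(108.6,168.6)),ray(S,(347.2,301.5))))
```

```text
[0.6558 0.2804 0.2239] 0.0006
[0.6116 0.3038 0.2179] 0.0025
[0.6761 0.317  0.2227] 0.0003
[0.635  0.3411 0.2223] 0.0015
mean [0.64460406 0.31055527 0.22168652] yaw 59.4367591274513 60.897148958466815 0.042947927272956515 0.0488794729153389
post tri (array([0.66424211, 0.3414159 , 0.24009312]), [np.float64(0.00044476073706591865), np.float64(0.0004447607370659538)])
```

>>> apply_moves(commands=[{"jaw":-1,"offset":[0,0,0],"spin":-0.6},{"jaw":-1,"offset":[0,0,0],"spin":-0.8},{"jaw":-1,"offset":[0,0,0],"spin":-0.8},{"jaw":-1,"offset":[0,0,0],"spin":-0.8},{"jaw":-1,"offset":[0,0,0],"spin":-0.8},{"jaw":-1,"offset":[0,0,0],"spin":-0.8},{"jaw":-1,"offset":[0,0,0],"spin":-0.7},{"jaw":-1,"offset":[0.5,0,0],"spin":0}])

```text
time: 11.52
tool_pos: [0.5989, -0.104, 0.2309]
tcp_rot: [-3.141, 0.0, 1.707]
contact_force: [0.1, -0.3, -1.8]
grip_width: 0.0296
```

>>> apply_moves(commands=[{"jaw":-1,"offset":[1,-0.1,0],"spin":0},{"jaw":-1,"offset":[1,-0.1,0],"spin":0},{"jaw":-1,"offset":[1,-0.1,0],"spin":0},{"jaw":-1,"offset":[1,-0.1,0],"spin":0},{"jaw":-1,"offset":[1,0,0],"spin":0},{"jaw":-1,"offset":[1,0,0],"spin":0},{"jaw":-1,"offset":[0.5,0,0],"spin":0},{"jaw":-1,"offset":[0,0,0],"spin":0}])

```text
time: 12.52
tool_pos: [0.5666, 0.0564, 0.2309]
tcp_rot: [-3.142, 0.0, 1.71]
contact_force: [-0.8, 0.6, -0.6]
grip_width: 0.0297
```

Run:
```python
from h import *
s=state();M=camera_model("wrist");im=capture("wrist");cv2.imwrite("pics/w5.png",im[:,:,::-1]);np.save("w5.npy",np.array(M["world_to_cam"]))
print(s["tool_pos"],s["tcp_rot"],s["time"])
print("lens exp",proj(M,[.6266,.2734,.205]),"post",proj(M,[.663,.339,.25]))
```

```text
[0.56660326 0.05639749 0.23090599] [-3.14157717e+00  7.24596079e-05  1.70950074e+00] 12.525
lens exp [ 416.81493898 -126.46996647] post [ 663.37286322 -479.74528935]
```

View pics/w5.png

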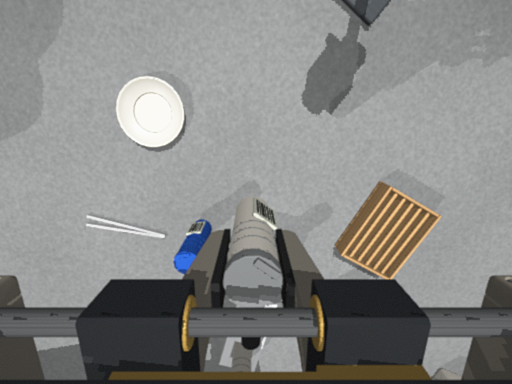

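The wrist view also shows the held tube: its label at (265,212) and the cap ridge at (267,268). I move closer so the lens comes into view too.

>>> apply_moves(commands=[{"jaw":-1,"offset":[0.6,0.1,0],"spin":0},{"jaw":-1,"offset":[0.8,0.12,0],"spin":0},{"jaw":-1,"offset":[0.8,0.12,0],"spin":0},{"jaw":-1,"offset":[0.8,0.12,0],"spin":0},{"jaw":-1,"offset":[0.8,0.12,0],"spin":0},{"jaw":-1,"offset":[0.65,0.1,0],"spin":0},{"jaw":-1,"offset":[0,0,0],"spin":0},{"jaw":-1,"offset":[0,0,0],"spin":0}])

```text
time: 13.58
tool_pos: [0.5683, 0.168, 0.2308]
tcp_rot: [-3.141, 0.0, 1.71]
contact_force: [-0.8, -0.1, -0.4]
grip_width: 0.03
```

Run:
```python
from h import *
s=state();M=camera_model("wrist");im=capture("wrist");cv2.imwrite("pics/w6.png",im[:,:,::-1]);np.save("w6.npy",np.array(M["world_to_cam"]))
print(s["tool_pos"],s["tcp_rot"],s["time"],s["contact_force"])
print("lens exp",proj(M,[.6266,.2734,.205]),"post",proj(M,[.663,.339,.25]))
p=s["tool_pos"]
for th in(45,53,61,69,77):
    t=np.radians(th);n=np.array([np.cos(t),np.sin(t),0]);base=p-[0,0,.0605]
    print(th,"label",proj(M,base+[0,0,.034]+.015*n).round(1),"top edge",proj(M,base+[0,0,.054]+.015*n).round(1),"ridge",proj(M,base+[0,0,.112]+.0115*n).round(1))
print("capcentre",proj(M,p+[0,0,-.0605+.109]))
o=np.hstack([cv2.resize(im[180:310,205:305,::-1],(460,598),interpolation=cv2.INTER_CUBIC),cv2.resize(im[0:200,250:364,::-1],(340,598),interpolation=cv2.INTER_CUBIC)])
cv2.imwrite("pics/w6c.png",o)
```

```text
[0.56825897 0.16796123 0.23078368] [-3.14144101e+00  3.17727865e-04  1.70950597e+00] 13.575 [-0.82939643 -0.12498961 -0.37133441]
lens exp [363.18836795  90.48253127] post [520.28103721 -65.31344486]
45 label [269.2 215.6] top edge [270.8 225.6] ridge [272.6 274.9]
53 label [267.4 213.6] top edge [268.9 223.5] ridge [270.4 272.7]
61 label [265.3 211.9] top edge [266.5 221.6] ridge [267.9 270.8]
69 label [262.9 210.5] top edge [264. 220.] ridge [265.1 269.2]
77 label [260.4 209.4] top edge [261.2 218.8] ridge [262.1 267.9]
capcentre [253.47949395 283.93456822]
```

View pics/w6c.png

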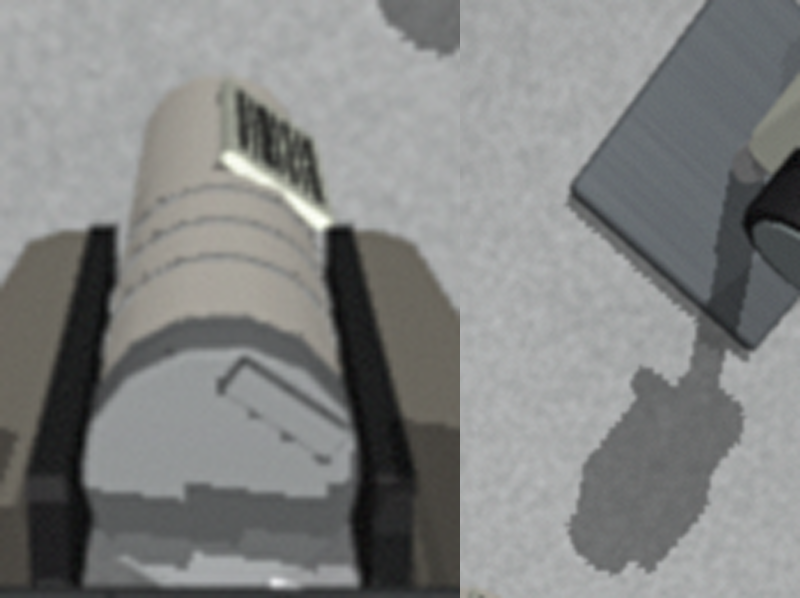

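Label top edge runs (253.3,214.1)–(276.7,228.9), and the ridge edge runs (258,258.3)–(280.7,273.5). The lens barrel is at the right edge of the second crop, near (360,85). Next I crop the barrel whole.

Run:
```python
from h import *
M=camera_model("wrist");p=state()["tool_pos"]
for a,b,z in(((253.3,214.1),(276.7,228.9),.054),((258,258.3),(280.7,273.5),.1115),((253.3,264.3),(276.7,280),.1115)):
    A,B=[onz(M,u,p[2]-.0605+z) for u in(a,b)];d=A-B;print("yaw",np.degrees(np.arctan2(-d[0],d[1])),np.linalg.norm(d))
im=cv2.imread("pics/w6.png")
cv2.imwrite("pics/w6l.png",cv2.resize(im[0:150,312:512],(800,600),interpolation=cv2.INTER_CUBIC))
```

```text
yaw 63.977775807836814 0.019218011201895018
yaw 61.21079153028227 0.013695212643862843
yaw 60.86920640589419 0.014237413147835262
```

View pics/w6l.png

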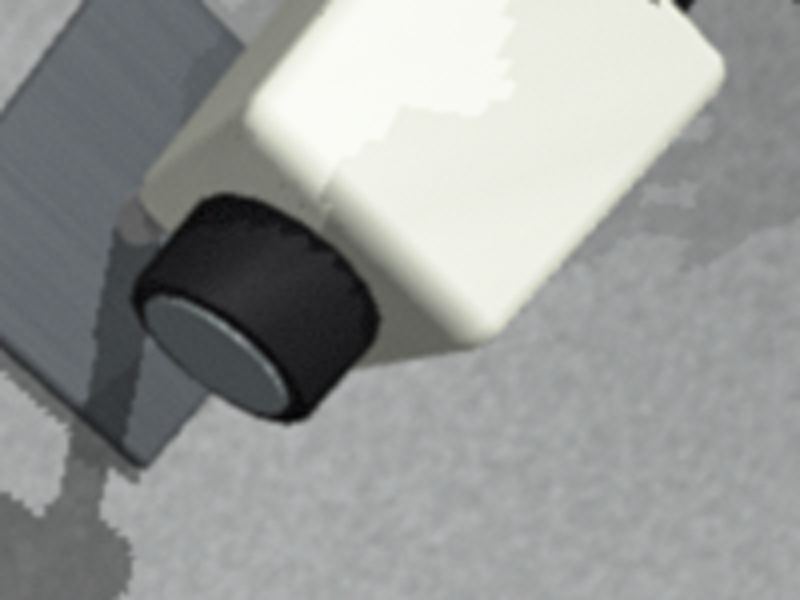

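Run:
```python
from h import *
M=camera_model("wrist");T=camera_model("top");S=camera_model("scene")
f=lambda u,v:(312+u/4,v/4)
for a,b,D in((f(145,297),f(290,414),.028),(f(133,288),f(306,420),.036)):
  for z in(.19,.2,.21):
    A,B=[onz(M,u,z) for u in(a,b)];d=A-B;print(z,"len",np.linalg.norm(d).round(4),"of",D,"yaw",np.degrees(np.arctan2(-d[0],d[1])).round(1),"mid",((A+B)/2).round(4))
c=f(217,356)
print("tri top",tri(ray(M,c),ray(T,(136.5,183.5))))
# head top corners wrist vs top/scene
for w,t,s in((f(484,342),(132.4,172),(328.4,279.6)),(f(252,108),(125,187.4),(353.6,277.6)),(f(722,68),(119.6,165.2),(333,299.4))):
    print(tri(ray(M,w),ray(T,t)),tri(ray(M,w),ray(S,s)))
```

```text
0.19 len 0.0339 of 0.028 yaw 63.1 mid [0.6342 0.2764 0.19  ]
0.2 len 0.0322 of 0.028 yaw 63.1 mid [0.6306 0.275  0.2   ]
0.21 len 0.0306 of 0.028 yaw 63.1 mid [0.6269 0.2736 0.21  ]
0.19 len 0.0396 of 0.036 yaw 64.5 mid [0.6346 0.2767 0.19  ]
0.2 len 0.0377 of 0.036 yaw 64.5 mid [0.6309 0.2752 0.2   ]
0.21 len 0.0358 of 0.036 yaw 64.5 mid [0.6272 0.2738 0.21  ]
tri top (array([0.62548143, 0.27238964, 0.21136132]), [np.float64(0.001149822135249414), np.float64(0.0011498221352494618)])
(array([0.65465981, 0.2772127 , 0.23322154]), [np.float64(8.604731020645561e-05), np.float64(8.604731020634997e-05)]) (array([0.65740866, 0.27997116, 0.22683125]), [np.float64(0.0019155441334000104), np.float64(0.0019155441333999041)])
(array([0.60943123, 0.29396844, 0.24932167]), [np.float64(0.0014997259147632358), np.float64(0.0014997259147631334)]) (array([0.61569664, 0.30552131, 0.22627527]), [np.float64(0.0030438071222367966), np.float64(0.003043807122236771)])
(array([0.67422297, 0.31320936, 0.23417093]), [np.float64(2.7358280794010346e-05), np.float64(2.735828079401957e-05)]) (array([0.67839547, 0.31723572, 0.22719147]), [np.float64(0.0014139661264435527), np.float64(0.001413966126443666)])
```

>>> apply_moves(commands=[{"jaw":-1,"offset":[0.3,0.25,-0.03],"spin":0},{"jaw":-1,"offset":[0.3,0.25,-0.03],"spin":0},{"jaw":-1,"offset":[0.37,0.31,-0.05],"spin":0},{"jaw":-1,"offset":[0,0,0],"spin":0},{"jaw":-1,"offset":[0,0,0],"spin":0},{"jaw":-1,"offset":[0,0,0],"spin":0}])

```text
time: 14.38
tool_pos: [0.5848, 0.1948, 0.2335]
tcp_rot: [-3.141, 0.0, 1.709]
contact_force: [0.8, 0.3, -1.4]
grip_width: 0.0302
```

Run:
```python
from h import *
s=state();M=camera_model("wrist");im=capture("wrist")[:,:,::-1];b=capture("scene")[:,:,::-1];cv2.imwrite("pics/w7.png",im)
print(s["tool_pos"],s["tcp_rot"],s["time"],s["contact_force"],s["grip_width"],np.abs(s["qvel"]).max())
print("lens exp",proj(M,[.628,.274,.207]),"label",proj(M,s["tool_pos"]+[.0071,.0132,-.0265]))
S=camera_model("scene");print("scene lens",proj(S,[.628,.274,.207]),"label",proj(S,s["tool_pos"]+[.0071,.0132,-.0265]))
o=np.hstack([cv2.resize(im[60:320,205:425],(500,591),interpolation=cv2.INTER_CUBIC),cv2.resize(b[220:338,300:360],(300,591),interpolation=cv2.INTER_CUBIC)])
cv2.imwrite("pics/w7c.png",o)
```

```text
[0.58479576 0.19484284 0.23349711] [-3.14128436e+00  1.53360125e-04  1.70934226e+00] 14.375 [ 0.76468863  0.32475735 -1.43361525] 0.030191578266954823 0.001172342629814016
lens exp [331.53215178 128.06747655] label [264.98626379 211.7258808 ]
scene lens [335.3882154  273.81612024] label [327.08328461 242.4117114 ]
```

View pics/w7c.png

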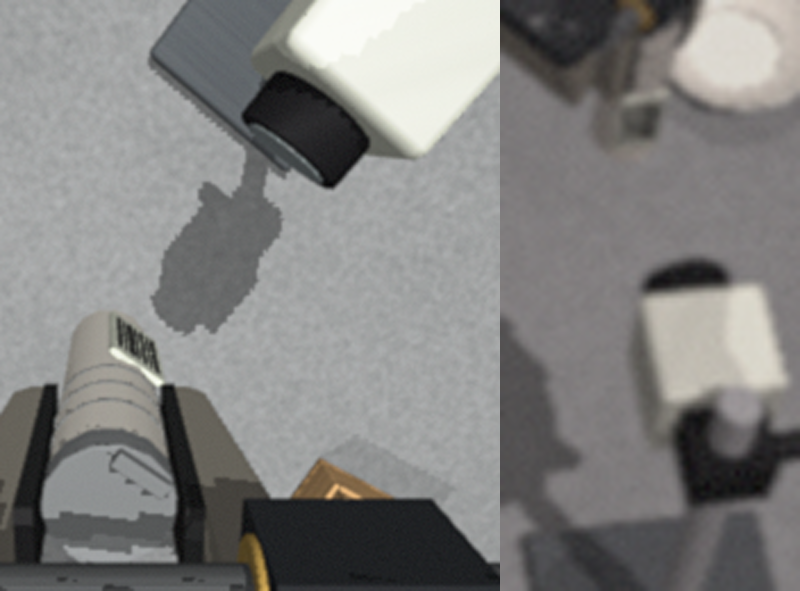

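Run:
```python
from h import *
def MM(f): 
    m=dict(camera_model("wrist"));m["world_to_cam"]=np.load(f);return m
M7=camera_model("wrist");M6=MM("w6.npy");R=[]
for f,M,box in(("pics/w6.png",M6,(340,60,60,55)),("pics/w7.png",M7,(305,85,70,65))):
    i=cv2.imread(f).astype(int);x,y,w,h=box
    m=(i.max(2)<62).astype(np.uint8)
    B=max(blobs(i,m,box),key=lambda t:t[0][4]);print(B[0])
    # glass: bluish grey pixels inside the hull of the black barrel
    cs,_=cv2.findContours(B[2].astype(np.uint8),0,2);hull=cv2.convexHull(max(cs,key=cv2.contourArea))
    k=np.zeros(m.shape,np.uint8);cv2.fillConvexPoly(k,hull,1);g=(k&(1-B[2].astype(np.uint8)))
    G=max(blobs(i,g,box),key=lambda t:t[0][4]);print("glass",G[0],G[1]);R.append(ray(M,G[1]))
    print(onz(M,G[1],.207))
print(tri(*R))
```

```text
[ 344   60   56   46 1427]
glass [349  74  35  29 491] [365.91038697  87.75560081]
[0.62722282 0.27497728 0.207     ]
[ 311   91   57   52 1462]
glass [315 115  32  25 167] [330.88023952 126.04191617]
[0.62738688 0.27524101 0.207     ]
(array([0.62790895, 0.27525474, 0.20510809]), [np.float64(3.125713595114371e-06), np.float64(3.1257135950638556e-06)])
```

```bash
python3 -c "
from plant import *
print(close_job())"
```

```text
the job is handed in; nothing more can be done
None
```

I closed the open tube's cap, drew the tube from the rack, and handed the job in with it held in front of the lens. The clock stood at about 14.4 s of the 51 s allowed. The hand-in reports no verdict.

- **Cap:** I pushed it over from the hinge side and pressed it down with about 21 N. A close view afterwards showed it shut, and it still looked shut at the end.
- **Position:** with the lens at about (0.628, 0.275, 0.205), the label point is about 91 mm in front of it. It is under 1 mm off to the side and about 2 mm high.
- **Orientation:** the label yaw is 61–64° and the camera axis 60–64.5°. The tool points straight down.
- **Hold:** the grip opening was 30 mm and the joints were still when I handed in.

Two checks disagreed:
- **Lens height:** readings ranged from 0.202 to 0.211 m, because the scene camera's triangulation reads low. One mismatched head-corner pairing gave 0.224 m, and I ignored it. I placed the label for 0.207 m; the last check, from two wrist views, gave 0.205 m.
- **Tube yaw:** readings in the rack fell from about 15° with the cap open to about 8° after closing, so the tube may have turned. The final alignment uses the readings from after the lift.

I did not re-measure the neighbouring tubes or the other things on the bench after the lift. No unexpected force showed in any reading, and the wrist views showed clear space around the camera.

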